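# Rake the brown packing block out of the pick bin

### The job

Rake the red-brown packing block (the larger of the two wooden blocks) out through the open front of its lane in the grey pick bin and push it along the bench until its middle lies inside the white frame on the blue mat, flat on its broad side. Slide it all the way, do not pick it up, and leave the other parts in the bin and the things on the bench where they are.

Things in the scene. Friction and masses are not known exactly. Their poses are not given: they have to be found in the camera images.
- pick_bin: Grey bin fixed to the bench, 163x240x50 mm. Origin: bench level under its middle; x from open front to back wall, y to its left. Three lanes along x, 70 wide inside, centred at y = -78, 0, +78, one part in each; dividers 8 mm, outer walls 6 mm, all 50 high. Floor 6 mm above the bench from x = -60 to the back wall's face at x = 77; a lip slopes from it down to the bench at x = -80. No front wall, no roof.
- mat: Blue set-down mat, 150 (x) x 180 (y) mm, under 1.5 mm thick and stuck to the bench in front of the bin (things slide over it as over the bench). Origin at bench level at its middle. A white line frame on it encloses x from -45 to +45 mm and y from -60 to +60 mm.
- brown_mid (a point): Centre of the red-brown wooden packing block, the one to rake out: 45 (x) x 75 (y) x 22 (z) mm, about 0.08 kg, loose, lying flat in one of the lanes with its long side about along the lane. 41 to 61 mm are free behind it to the back wall, and its own width leaves 4 to 20 mm to the dividers on each side.
- grey_mid (a point): Centre of the smaller grey-brown weathered block, 40 (x) x 60 (y) x 20 (z) mm, loose in another lane; it stays.
- key_mid (a point): Centre of the black hex key's bounding box, 35 (x) x 95 (y) x 9 (z) mm, loose in another lane; it stays.
- tape_mid (a point): Centre of a yellow and black tape measure standing on the bench at the right, 32 x 77 x 68 mm, loose; it stays.
- tin_mid (a point): Centre of a white tin with a blue lid standing on the bench at the right, 68 mm across, 56 mm high, loose; it stays.
- pliers_mid (a point): Middle of the red-handled pliers lying on the bench at the right, near the robot, 60 x 146 x 15 mm, loose; they stay.

How it is judged:
On the way:
1. the brown block has come out through the front of its lane, lying low on the bench before the bin (x of brown_mid in the frame of pick_bin below -0.09 m and height (world z) of brown_mid below 0.025 m), for 0.1 s.
At the end, for the whole second after the job is handed in: The brown block's middle is inside the white frame (within 45 mm of the mat's middle along its x, 60 mm along its y); the block lies flat on a broad side (centre under 16 mm high, tilt under 0.12 rad); the grey block and the hex key are still in the bin, within 130 mm of its origin (x of brown_mid in the frame of mat between -0.045 and 0.045 m and y of brown_mid in the frame of mat between -0.06 and 0.06 m and height (world z) of brown_mid below 0.016 m and (angle between brown_mid's own z axis and vertical below 0.12 rad or angle between brown_mid's own z axis and vertical above 3.02 rad) and distance between each of grey_mid, key_mid and pick_bin below 0.13 m); the robot touches nothing.
It fails at once if the brown block is lifted: its centre rises above 45 mm (it starts at 17 mm) (height (world z) of brown_mid above 0.045 m).
It fails at once if the grey block or the hex key is moved more than 25 mm (distance of any of grey_mid, key_mid from where it was at the start of the episode above 0.025 m).
It fails at once if the tape measure, the tin or the pliers are moved more than 30 mm (distance of any of tape_mid, tin_mid, pliers_mid from where it was at the start of the episode above 0.03 m).
It also fails if it takes over 56 s, if anything falls off the work surface, if the arm or the gripper's body presses on something with over 40 N, if the wrist force passes 120 N, or if a joint passes its speed limit or range.

### The arm

A 6-joint arm with a two-finger parallel gripper is mounted at the origin on a cart in front of the work surface, level with it; the furniture and walls round the work are solid. World frame = base frame: x ahead of the robot, y to its left, z up, the work surface at z = 0. Lengths are in m, angles in rad, forces in N, time in s.
With the tool pointing down it reaches from about 0.375 to 0.9 m from the base axis. Payload 3.1 kg.
Tool frame: the origin (TCP) lies where the fingers leave the gripper's body, on its centre line; the fingertips stand 70 mm ahead of it and the grasp point (between the pads) lies 51 mm ahead of it (robot.tip_reach is the distance from the TCP to the fingertips, in m); z points along the fingers, y is the line along which they close (so a half turn about z gives the same grasp; the last joint's range is limited). The gripper opens to 87 mm and grips with 3 to 60 N. Pads are 19 mm wide; open, the fingers measure 117 mm over their backs; the gripper's body (75 mm by 190 mm) begins 51 mm behind the grasp point.
Start: joints at [1.147, 0.527, 1.433, -0, 1.181, -0.178], TCP at [0.151, 0.606, 0.292] pointing down, gripper open.
Joint ranges: [-3.08, 3.08], [-0.75, 2.2], [0.22, 2.44], [-1.43, 4.57], [0, 2.65], [-2.85, 2.85]. Speed limits (rad/s): [2.79, 2.79, 3.14, 3.14, 3.14, 3.14].

### API

Orientations are given as a unit quaternion [x, y, z, w].
In Python, from rig import robot gives the robot as it stands.
- The arm moves only by the tool carry_out, never from a script. Its argument "rows" is a list that holds one entry, the list of rows, each a list of 6 numbers: the shift along the tool's x, y, z in mm, then the turn, a rotation vector about the tool's x, y, z in units of 8 degrees (1.0 is 8 degrees). A call has 1 to 20 rows; each row is the pose to reach, as a shift and turn from the pose commanded when the call began, along the tool's axes at that moment; what a row does not reach only later rows make up. A row lasts 1/10 s, in which the tool goes at most 50 mm and 8.59 degrees, less where a joint would pass 70% of its speed; a pose out of reach is approached as far as the arm can. A call with a gripper value outside its range is refused whole. "fingers" is the opening, from 0 (shut) to 1 (fully open), set as the call begins (left out, the last holds). The fingers move at their own pace and stop on an object; "grip_force" is the grip in N (left out, the last holds). Time passes only in rows, so rows that repeat a pose let the fingers close. It gives the time, the measured TCP pose, the force and the opening at its end, in the units of the state.
- robot.get_obs(): the state, without advancing time (a new reading comes with each control period).
- robot.camera(name): name is "scene" or "top" or "wrist"; returns a dict with "color" (400x640x3 uint8, red, green, blue), "depth" (400x640 float32, m along the optical axis (not along the pixel's ray), 0 where there is no reading), "K" (3x3 intrinsics, pixels), "camera_from_world" (4x4, takes a point from world to camera coordinates). Camera axes: x right, y down, z forward; pixel columns grow to the right and rows downward; lengths in m; the calibration is good to about 2 mm. A picture is of the moment at which its call begins.
- robot.hand_in(): hands the job in, once; it reports no verdict.
The state is a dict: "time": time; "q": joint angles; "joint_velocities": joint speeds; "joint_torque": joint torques, N m; "position": TCP position; "tool_rot": TCP orientation; "ft_force": force on the tool from outside, world axes, zero at the start; "moment": the same for the moment, N m; "grip_width": finger opening in m.
Only numpy, scipy, OpenCV 4.12 (cv2) and the standard library are available. Lean on these libraries where they do the work, as an engineer would, in place of code of your own. Each camera call takes 0.05 s, during which the arm holds its last target. There are 200 camera calls.

## Working session

There is one attempt and no reset: what is moved stays moved. The work goes in short steps, Python scripts to look and compute and a tool call to move; the robot and the scene stay as the last step left them, time stands still between calls to the robot, and variables do not carry over. Pictures are saved under pics/ and viewed, on a budget of 10 in all, crops included, one or two more only if the job needs it, and the job is handed in when it is done.

Besides the shell and the picture viewer there is one more tool, called as name(argument=value, ...) on one line, values as JSON. carry_out: Moves the arm, as the interface text tells. Its arguments: {"type":"object","properties":{"rows":{"type":"array"},"fingers":{"type":"number"},"grip_force":{"type":"number"}},"required":["rows"]}

```bash
mkdir -p pics; cat > h.py <<'E'
import numpy as np, cv2
from rig import robot
def shot(n,f):
    c=robot.camera(n); cv2.imwrite('pics/'+f,c['color'][:,:,::-1]); np.savez('pics/'+f+'.npz',**c); return c
def pts(c):
    d=c['depth'];K=c['K'];v,u=np.mgrid[:d.shape[0],:d.shape[1]]
    P=np.stack([(u-K[0,2])/K[0,0]*d,(v-K[1,2])/K[1,1]*d,d,np.ones_like(d)],-1)
    return (P@np.linalg.inv(c['camera_from_world']).T)[...,:3]
E
python3 - <<'E'
from h import *
shot('top','top.png');shot('scene','scene.png')
o=robot.get_obs();print(o['position'],o['tool_rot'],o['time'],o['grip_width'])
E
```

```text
[0.15125411 0.60588428 0.29135931] [ 1.22105120e-01  9.92516690e-01 -9.38207984e-04 -2.81416880e-04] 0.1 0.08709389096100414
```

View pics/top.png

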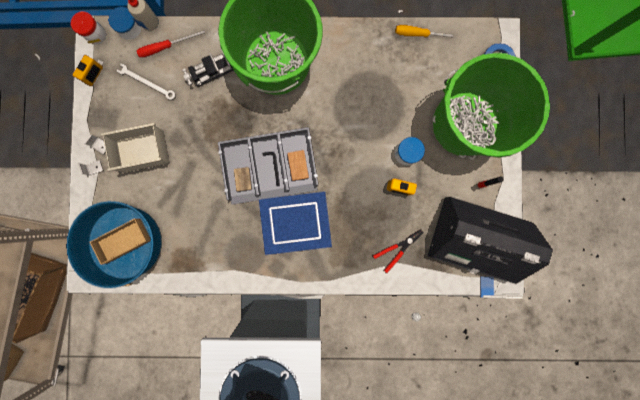

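View pics/scene.png

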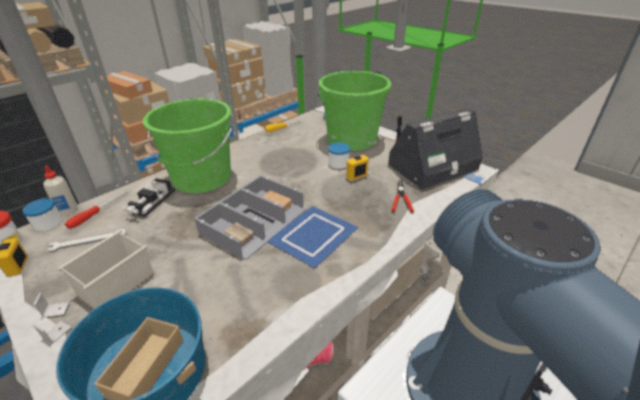

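Top view: bin centred near (268,165), brown block in the right lane at (298,165), mat at (295,223); grey block (243,180) and key (270,165) in the other lanes. Now to measure.

```bash
cat >> h.py <<'E'
def load(f): return dict(np.load('pics/'+f+'.npz'))
def proj(c,p):
    q=c['camera_from_world']@np.append(p,1);return (c['K']@q[:3]/q[2])[:2]
def brown(c,P,roi=None):
    h=cv2.cvtColor(c['color'],cv2.COLOR_RGB2HSV)
    m=((h[...,0]<16)&(h[...,1]>90)&(h[...,2]>70)&(P[...,2]<.06)&(P[...,2]>0.0)).astype(np.uint8)
    if roi is not None:
        m&=((P[...,0]>roi[0])&(P[...,0]<roi[1])&(P[...,1]>roi[2])&(P[...,1]<roi[3])).astype(np.uint8)
    n,l,s,_=cv2.connectedComponentsWithStats(m); k=1+np.argmax(s[1:,4]); return l==k
def rect(xy):
    r=cv2.minAreaRect((xy*1000).astype(np.float32)); return r
E
python3 - <<'E'
from h import *
c=load('top.png');P=pts(c);print(c['K'],np.linalg.inv(c['camera_from_world']))
for n,(u,v) in dict(bin=(268,165),block=(298,165),mat=(295,223),benchnear=(290,260),grey=(243,180),key=(270,165)).items(): print(n,P[v,u])
roi=(P[165,298][0]-.1,P[165,298][0]+.1,P[165,298][1]-.08,P[165,298][1]+.08)
m=brown(c,P,roi);print('brown',m.sum(),np.median(P[m],0),rect(P[m][:,:2]))
h=cv2.cvtColor(c['color'],cv2.COLOR_RGB2HSV)
b=((h[...,0]>100)&(h[...,0]<130)&(h[...,1]>120));b[:, :230]=0;b[:,345:]=0;b[:185]=0;b[265:]=0
print('mat',b.sum(),rect(P[b][:,:2]))
w=(P[...,2]>.042)&(P[...,2]<.06);w[:120]=0;w[210:]=0;w[:,:210]=0;w[:,325:]=0
print('walls',w.sum(),rect(P[w][:,:2]),np.median(P[w][:,2]))
s=load('scene.png');Q=pts(s);roi=np.median(P[m],0);m2=brown(s,Q,(roi[0]-.08,roi[0]+.08,roi[1]-.06,roi[1]+.06))
print('scene brown',m2.sum(),np.median(Q[m2],0),rect(Q[m2][:,:2]))
E
```

```text
[[436.9158913    0.         306.31587283]
 [  0.         436.9158913  198.03092499]
 [  0.           0.           1.        ]] [[ 0.0063397  -0.99880956  0.04836605  0.46948916]
 [-0.99997403 -0.00616649  0.00372963 -0.12482048]
 [-0.00342694 -0.04838844 -0.99882271  1.17157341]
 [ 0.          0.          0.          1.        ]]
bin [ 0.61411205 -0.01705748  0.00485436]
block [ 0.61195602 -0.09808     0.02601953]
mat [ 0.45912391 -0.09064243  0.00237957]
benchnear [ 0.36043491 -0.07795355 -0.00082801]
grey [0.57178575 0.04696341 0.0220898 ]
key [ 0.61374924 -0.02270652  0.00803671]
brown 488 [ 0.61171421 -0.0979039   0.02737956] ((613.7123413085938, -96.4092025756836), (79.24486541748047, 45.40693283081055), 10.362357139587402)
mat 2994 ((460.11932373046875, -89.43630981445312), (146.62786865234375, 177.06138610839844), 7.129383563995361)
walls 906 ((612.9564819335938, -20.232467651367188), (153.21435546875, 241.29959106445312), 9.812602043151855) 0.04875073792603313
scene brown 129 [ 0.59578522 -0.10351899  0.02813178] ((609.669677734375, -101.22560119628906), (72.09716033935547, 30.098491668701172), 10.395609855651855)
```

```bash
cat >> h.py <<'E'
from scipy.spatial.transform import Rotation as R
def go(target,yaw):
    "tool shift (mm) and turn (units) to world TCP target with tool x at world angle yaw deg, pointing down"
    o=robot.get_obs();R0=R.from_quat(o['tool_rot'])
    y=np.radians(yaw);cx=np.array([np.cos(y),np.sin(y),0]);z=np.array([0,0,-1.])
    R1=R.from_matrix(np.c_[cx,np.cross(z,cx),z])
    return (R0.inv().apply(np.array(target)-o['position'])*1000).round(1),np.degrees((R0.inv()*R1).as_rotvec()/8).round(2)
E
python3 - <<'E'
from h import *
c=load('top.png');P=pts(c);z=P[...,2]
a=np.array([.15,.606]);b=np.array([.6,-.09])
t=np.clip(((P[...,:2]-a)@(b-a))/((b-a)@(b-a)),0,1);d=np.linalg.norm(P[...,:2]-(a+t[...,None]*(b-a)),axis=-1)
print('max height within 15cm of path',z[(d<.15)].max())
print(go([.6,-.09,.30],188))
E
```

```text
max height within 15cm of path 1.1715734122174328
(array([-604. , -566.4,   -7.7]), array([-0.01, -0.  , -2.75]))
```

```bash
python3 - <<'E'
from h import *
c=load('top.png');P=pts(c);z=P[...,2]
a=np.array([.15,.606]);b=np.array([.6,-.09])
t=np.clip(((P[...,:2]-a)@(b-a))/((b-a)@(b-a)),0,1);d=np.linalg.norm(P[...,:2]-(a+t[...,None]*(b-a)),axis=-1)
k=(d<.15)&(c['depth']>0);print('max',z[k].max(),P[k][z[k].argmax()])
E
```

```text
max 0.10109018478343135 [0.38573625 0.46052141 0.10109018]
```

Path is clear (0.10 m against tips at 0.22 m).

carry_out(rows=[[[-30,-28,0,0,0,-0.2],[-64,-60,0,0,0,-0.4],[-98,-92,0,0,0,-0.6],[-132,-124,0,0,0,-0.8],[-166,-156,0,0,0,-1.0],[-200,-188,0,0,0,-1.2],[-234,-220,0,0,0,-1.4],[-268,-252,0,0,0,-1.6],[-302,-284,0,0,0,-1.8],[-336,-316,0,0,0,-2.0],[-370,-348,0,0,0,-2.2],[-404,-380,0,0,0,-2.4],[-438,-412,0,0,0,-2.6],[-472,-444,0,0,0,-2.75],[-506,-476,0,0,0,-2.75],[-540,-507,0,0,0,-2.75],[-570,-535,0,0,0,-2.75],[-592,-556,0,0,0,-2.75],[-604,-566,0,0,0,-2.75],[-604,-566,0,0,0,-2.75]]], fingers=0.12)

```text
time: 2.1
position: [0.601, -0.0906, 0.2917]
tool_rot: [-0.068, 0.998, -0.0, 0.0]
ft_force: [0.9, -0.0, 0.8]
grip_width: 0.0107
```

```bash
python3 - <<'E'
from h import *
o=robot.get_obs();print(o['position'],o['tool_rot'],o['time'],o['grip_width'])
c=shot('wrist','w1.png');P=pts(c)
print(np.linalg.inv(c['camera_from_world'])[:3].round(3))
m=brown(c,P);print('brown',m.sum(),np.median(P[m],0),rect(P[m][:,:2]))
w=(P[...,2]>.044)&(P[...,2]<.056)&(c['depth']>0)
print('walls',w.sum(),rect(P[w][:,:2]),np.median(P[w][:,2]))
E
```

```text
[ 0.60095665 -0.09058532  0.29170107] [-6.84691266e-02  9.97653236e-01 -4.15471935e-06  6.91991047e-06] 2.1 0.010699794884160695
[[-0.136  0.959  0.249  0.535]
 [ 0.991  0.132  0.033 -0.099]
 [-0.001  0.251 -0.968  0.384]]
brown 2809 [ 0.61113567 -0.09481281  0.02822149] ((612.9266967773438, -94.2990493774414), (74.28597259521484, 44.43526840209961), 10.954827308654785)
walls 5969 ((597.8229370117188, -147.67691040039062), (149.03109741210938, 509.8485107421875), 3.1478328704833984) 0.05028343428071097
```

View pics/w1.png

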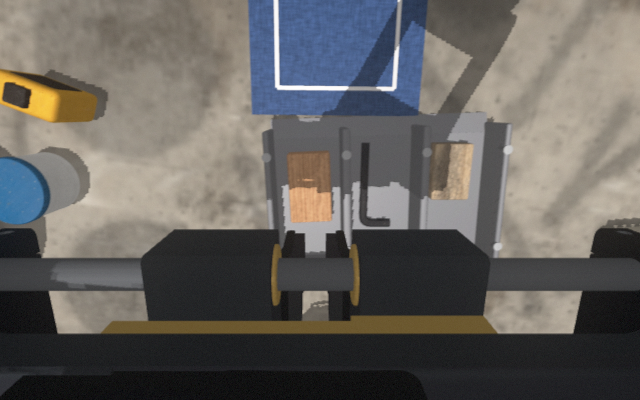

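The wrist view shows the brown block at (310,187), in the lane at world -y. I still need the lane's walls and its back wall.

```bash
python3 - <<'E'
from h import *
for f in ('w1.png','top.png'):
    c=load(f);P=pts(c);w=(P[...,2]>.044)&(P[...,2]<.056)&(c['depth']>0)
    Q=P[w][:,:2]*1000
    Q=Q[(Q[:,0]>520)&(Q[:,0]<710)&(Q[:,1]>-165)&(Q[:,1]<125)]
    best=None
    for yaw in np.arange(4,14,.25):   # bin frame comb: wall centres at y=+-117? lines
        y=np.radians(yaw);v=Q@np.array([-np.sin(y),np.cos(y)]);h=np.histogram(v,np.arange(-300,200,2))[0]
        s=(h.astype(float)**2).sum()
        if best is None or s>best[0]: best=(s,yaw,v,Q@np.array([np.cos(y),np.sin(y)]))
    s,yaw,v,u=best;h,e=np.histogram(v,np.arange(-300,200,4))
    print(f,'yaw',yaw,[(int(a),int(b)) for a,b in zip(e,h) if b>20],'u',np.percentile(u,[1,99]))
    y=np.radians(yaw);print(' block u,v',np.array([613,-94.5])@np.array([[np.cos(y),-np.sin(y)],[np.sin(y),np.cos(y)]]))
E
```

```text
w1.png yaw 10.25 [(-248, 249), (-244, 407), (-172, 218), (-168, 466), (-164, 243), (-96, 47), (-92, 537), (-88, 366), (-16, 500), (-12, 575), (-8, 80)] u [526.63507026 659.4471653 ]
 block u,v [ 586.40128261 -202.0712393 ]
top.png yaw 9.5 [(-240, 91), (-236, 39), (-164, 88), (-160, 89), (-88, 51), (-84, 93), (-80, 49), (-8, 79), (-4, 69)] u [526.52150155 677.29932912]
 block u,v [ 588.99607499 -194.37817174]
```

```bash
python3 - <<'E'
from h import *
print(go([.674,-.0845,.15],190.2),go([.674,-.0845,.083],190.2))
E
```

```text
(array([-74.3,  -6. , 141.5]), array([ 0.01, -0.01, -0.29])) (array([-74.4,  -6.1, 208.5]), array([ 0.01, -0.01, -0.29]))
```

carry_out(rows=[[[-25,-2,0,0,0,-0.1],[-50,-4,10,0,0,-0.2],[-70,-6,40,0,0,-0.29],[-74,-6,75,0,0,-0.29],[-74,-6,105,0,0,-0.29],[-74,-6,130,0,0,-0.29],[-74,-6,142,0,0,-0.29],[-74,-6,142,0,0,-0.29]]])

```text
time: 2.95
position: [0.6725, -0.0828, 0.1484]
tool_rot: [-0.091, 0.996, 0.001, -0.002]
ft_force: [-0.3, -0.0, 0.2]
grip_width: 0.0106
```

```bash
python3 - <<'E'
from h import *
c=shot('wrist','w2.png');P=pts(c);o=robot.get_obs();print(o['position'])
t=o['position']-[0,0,.07];print('tip now',proj(c,t))
for z in(.013,):
  for dx in (0,10,-10): 
    y=np.radians(10.2);p=o['position'].copy();p[2]=z;p[:2]+=np.array([np.cos(y),np.sin(y)])*dx/1000;print(dx,proj(c,p))
m=brown(c,P);print('brown',m.sum(),np.median(P[m],0),rect(P[m][:,:2]))
E
```

```text
[ 0.67374256 -0.08349795  0.15015226]
tip now [312.06201383 251.56138416]
0 [312.69436788 213.80800006]
10 [312.6787585  227.51178616]
-10 [312.71030339 199.8178944 ]
brown 8125 [ 0.61359845 -0.09389506  0.02828963] ((616.481689453125, -94.36598205566406), (77.94790649414062, 45.11378479003906), 11.01786994934082)
```

View pics/w2.png

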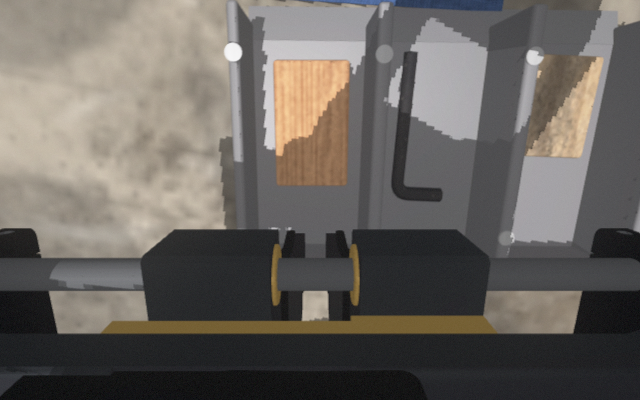

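The w2 view puts the block's rear edge at row 185 and my landing point at (313,214), centred on the block. I'll descend.

carry_out(rows=[[[0,0,15,0,0,0],[0,0,32,0,0,0],[0,0,47,0,0,0],[0,0,59,0,0,0],[0,0,67,0,0,0],[0,0,67,0,0,0],[0,0,67,0,0,0]]])

```text
time: 3.7
position: [0.6745, -0.0849, 0.083]
tool_rot: [-0.09, 0.996, 0.0, -0.0]
ft_force: [-0.1, 0.4, 0.8]
grip_width: 0.0103
```

carry_out(rows=[[[6,0,0,0,0,0],[12,0,0,0,0,0],[18,0,0,0,0,0],[24,0,0,0,0,0],[30,0,0,0,0,0],[36,0,0,0,0,0],[42,0,0,0,0,0],[48,0,0,0,0,0],[54,0,0,0,0,0],[60,0,0,0,0,0],[66,0,0,0,0,0],[72,0,0,0,0,0],[78,0,0,0,0,0],[84,0,0,0,0,0],[90,0,0,0,0,0],[96,0,0,0,0,0],[102,0,0,0,0,0],[106,0,0,0,0,0],[110,0,0,0,0,0],[110,0,0,0,0,0]]])

```text
time: 5.7
position: [0.5654, -0.1045, 0.0832]
tool_rot: [-0.09, 0.996, 0.0, -0.0]
ft_force: [0.5, 1.0, -0.3]
grip_width: 0.0104
```

```bash
python3 - <<'E'
from h import *
c=shot('wrist','w3.png');P=pts(c);o=robot.get_obs();print(o['position'],o['ft_force'])
m=brown(c,P);print('brown',m.sum(),np.median(P[m],0),rect(P[m][:,:2]))
c=load('w1.png');P=pts(c)
h=cv2.cvtColor(c['color'],cv2.COLOR_RGB2HSV)
t=load('top.png');T=pts(t);g=cv2.cvtColor(t['color'],cv2.COLOR_RGB2HSV)
b=((g[...,1]<60)&(g[...,2]>170));b[:,260:332]&=True;b[:,:262]=0;b[:,328:]=0;b[:200]=0;b[:,:][246:]=0
print('frame',b.sum(),rect(T[b][:,:2]))
E
```

```text
[ 0.56589691 -0.10453299  0.08325275] [-0.1433068  -0.8534397   0.45997557]
brown 14710 [ 0.51865161 -0.11008119  0.02437108] ((519.3446655273438, -111.678466796875), (77.3637466430664, 44.38413619995117), 10.351761817932129)
frame 395 ((460.07476806640625, -89.515869140625), (101.501708984375, 130.28414916992188), 7.0273966789245605)
```

View pics/w3.png

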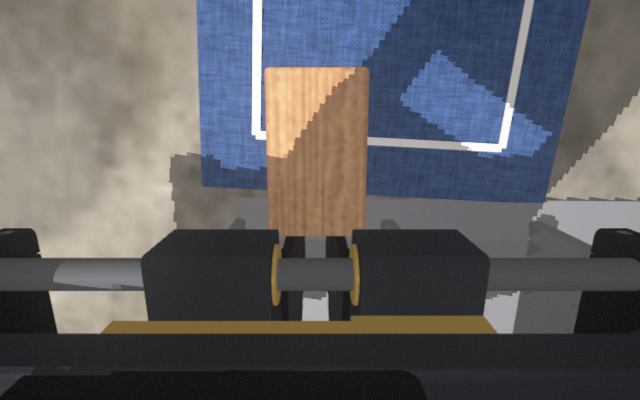

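The block is out flat, at (0.519, -0.112), about -0.106 in bin x. I'll push on in a gentle arc towards the mat's middle at (0.460, -0.0895).

carry_out(rows=[[[4,0.1,0,0,0,0.13],[9.5,0.2,0,0,0,0.31],[15,0.5,0,0,0,0.5],[20.5,1,0,0,0,0.68],[26,1.6,0,0,0,0.86],[31.5,2.3,0,0,0,1.04],[37,3.2,0,0,0,1.23],[42.5,4.2,0,0,0,1.41],[48,5.4,0,0,0,1.6],[52.5,6.5,0,0,0,1.75],[56,7.4,0,0,0,1.88],[56,7.4,0,0,0,1.88],[56,7.4,0,0,0,1.88]]])

```text
time: 7.05
position: [0.5098, -0.1072, 0.0833]
tool_rot: [0.041, 0.999, -0.0, 0.0]
ft_force: [-0.2, 0.3, -0.3]
grip_width: 0.0104
```

carry_out(rows=[[[-4,0,0,0,0,0],[-9,0,0,0,0,0],[-12,0,0,0,0,0],[-12,0,-15,0,0,0],[-12,0,-40,0,0,0],[-12,0,-70,0,0,0],[-12,0,-100,0,0,0],[-12,0,-130,0,0,0],[-12,0,-150,0,0,0],[-12,0,-150,0,0,0],[-12,0,-150,0,0,0]]])

```text
time: 8.15
position: [0.5217, -0.1081, 0.2332]
tool_rot: [0.041, 0.999, -0.0, 0.0]
ft_force: [-0.0, 0.4, -0.1]
grip_width: 0.0104
```

```bash
python3 - <<'E'
from h import *
c=shot('wrist','w4.png');P=pts(c);o=robot.get_obs();print(o['position'],o['ft_force'],o['time'])
m=brown(c,P);r=rect(P[m][:,:2]);print('brown',m.sum(),np.median(P[m],0),P[m][:,2].std(),r)
y=np.radians(7.5);d=np.array(r[0])-[460,-89.5];print('mat frame',d@np.array([[np.cos(y),-np.sin(y)],[np.sin(y),np.cos(y)]]))
E
```

```text
[ 0.52124119 -0.10796103  0.23246635] [ 0.06239369 -0.13679751 -0.20446915] 8.2
brown 4346 [ 0.45924803 -0.10266758  0.02226266] 0.0007274830280748772 ((460.4941711425781, -103.12846374511719), (43.645442962646484, 73.8832778930664), 87.15660095214844)
mat frame [ -1.28892804 -13.57637263]
```

View pics/w4.png

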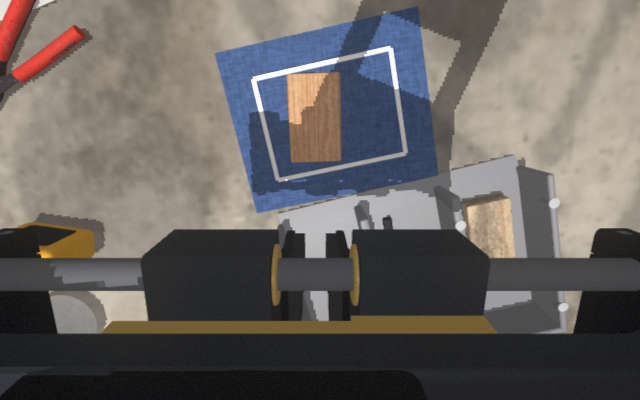

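The picture shows the block flat inside the frame, centred at (314,117), with its top at 22 mm and its middle about (-1, -14) mm from the mat's middle. The gripper is clear, so I'll hand in.

```bash
python3 -c "
from rig import robot
print(robot.hand_in())"
```

```text
the job is handed in; nothing more can be done
None
```

The red-brown block is lying flat inside the white frame, and I handed the job in at about 8.2 s of the 56 s allowed. I lowered the nearly closed fingers behind the block and raked it out through the front of its lane. A gentle arc then took it onto the mat, and I backed off and lifted clear.

**Last checks:**
- **Position:** the block's middle measured about (-1, -14) mm from the mat's middle. The limits are 45 and 60 mm.
- **Flatness:** its top was at 22 mm and level.
- **Way out:** it was lying low in front of the bin at about x = -0.106 m in the bin frame, past the -0.09 m mark.
- **Robot:** the forces read at the end of each move were about 1 N. The gripper ended about 0.14 m above the bench, touching nothing.
- **Other parts:** I did not measure these again after raking. In the last picture the grey block is still in its lane, but the hex key was hidden by the gripper, and the tin and tape measure were partly hidden. The fingers only entered the brown block's lane.

The position figures from the top and wrist cameras agreed to within a few millimetres. The bin's angle read 9.5° from one and 10.25° from the other. The scene camera's one reading of the block, taken before the move, was partly blocked and a few millimetres off, so I did not use it.

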